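Magnet pull check at the honey filler

ROBOT

A 6-joint arm with a two-finger parallel gripper is mounted at the origin on the work surface. World frame = base frame: x ahead of the robot, y to its left, z up, the work surface at z = 0. Lengths are in m, angles in rad, forces in N, time in s.
With the tool pointing down it reaches from about 0.35 to 0.85 m from the base axis. Payload 8.1 kg.
Tool frame: the origin (TCP) lies at the centre of the arm's flange, where the gripper is bolted on; the fingertips stand 186 mm ahead of it and the grasp point (between the pads) lies 167 mm ahead of it; z points along the fingers, y is the direction in which the jaws open and shut (so a half turn about z gives the same grasp; the last joint's range is limited). The gripper opens to 93 mm and grips with 3 to 60 N. Pads are 15 mm wide; open, the fingers measure 128 mm over their backs; the gripper's body (75 mm by 188 mm) begins 65 mm behind the grasp point.
Start: joints at [-0.085, 0.13, 1.488, -0, 1.523, -0.085], TCP at [0.6, 0, 0.405] pointing down, gripper open.
Joint ranges: [-2.96, 2.96], [-0.89, 2.26], [0.02, 2.5], [-1.34, 4.48], [0, 2.73], [-2.66, 2.66]. Speed limits (rad/s): [2.39, 2.39, 2.79, 3.14, 3.14, 3.14].

INTERFACE

Orientations are given as a rotation vector (axis times angle).
In Python, from workcell import bot gives the robot as it stands. The module is installed in compiled form; this text tells all that it offers.
- The arm moves only by the shell command python3 -m crank 'ROWS' [FORCE]. ROWS is JSON, a list of rows, each a list of 3 entries, a list of its own where there are three numbers: the shift along the tool's x, y, z in m, then the turn about the tool's z in degrees, then the opening, from 0 (shut) to 1 (fully open). A call has 1 to 20 rows; each row is the pose to reach, as a shift and turn from the pose commanded when the call began, along the tool's axes at that moment; what a row does not reach only later rows make up. A row lasts 1/8 s, in which the tool goes at most 62.5 mm and 10.7 degrees, less where a joint would pass 70% of its speed; a pose out of reach is approached as far as the arm can. A call with a gripper value outside its range is refused whole. The fingers move at their own pace and stop on an object; FORCE is the grip in N (left out, the last holds). Time passes only in rows, so rows that repeat a pose let the fingers close. It gives the time, the measured TCP pose, the force and the opening at its end, in the units of the state.
- bot.sense(): the state, without advancing time (a new reading comes with each control period).
- bot.capture(name): name is "scene" or "side" or "wrist"; returns (picture, depth): 420x560x3 uint8, red, green, blue; 420x560 float32, m along the optical axis (not along the pixel's ray), 0 where there is no reading.
- bot.camera_model(name): a dict with "fx", "fy", "cx", "cy" (pixels), "T" (4x4, takes a point from camera to world coordinates); the wrist camera has in their place "mount" (4x4, takes a point from camera to tool coordinates, whose origin is the TCP and whose axes are the flange's). Camera axes: x right, y up, looking along -z (the intrinsics and any distortion apply to the point x, -y, -z); pixel columns grow to the right and rows downward; lengths in m; the calibration is good to about 2 mm. A picture is of the moment at which its call begins: read the wrist's pose just before it. camera_model takes no time and is no camera call.
- bot.sign_off(): hands the job in, once; it reports no verdict.
Trained networks look in the newest picture that a camera, given by its name, has taken for a name from the list of things; names that differ only in an ending like _2 or _b are one class to them, and where a whole thing is asked for, a point or a joint stands for the part that bears it (a point fixed in the world has none). Each returns a list of dicts, best first, with "confidence" (0 to 1); they miss things now and then, are a little off and sometimes report something else, mostly with a low value. They report only what shows in the picture. A call takes as long as a camera call.
- bot.find_in(thing, camera): "location" ([column, row] in pixels, amid what is visible of it).
- bot.silhouettes(thing, camera): "region" (420x560 bool, what is visible of it) and "location" ([column, row] in pixels, amid what is visible of it).
- bot.spot_point(thing, camera): "location" ([column, row] in pixels: a listed point, or the origin of a listed thing).
The state is a dict: "t": time; "joints": joint angles; "qd": joint speeds; "joint_torque": joint torques, N m; "tool_pos": TCP position; "tool_rot": TCP orientation; "force": force on the tool from outside, world axes, zero at the start; "wrist_torque": the same for the moment, N m; "finger_gap": finger opening in m.
Only numpy, scipy, OpenCV 4.12 (cv2) and the standard library are available. Lean on these libraries where they do the work, as an engineer would, in place of code of your own. Each camera call takes 0.05 s, during which the arm holds its last target. There are 200 camera calls.

TASK

Check that the magnet bar from the honey line still holds: pull the spring scale out by its hand loop until the pointer stands under the cursor wire, hold it steady there for about a second without ever pulling well past it, then ease the scale all the way back to zero (do not let it snap) and let go. Leave the cursor where it is set on the scale, and leave the jars and the loose lid alone.

Things in the scene. Friction and masses are not known exactly. Their poses are not given: they have to be found in the camera images.
- grip (a point): Centre of the scale's hand-loop bar: black, round, 18 mm thick, 84 mm long, level, 62 mm above the bench. The loop is open: bar centre 70 mm from the scale body's end, thin side rods 96 mm apart, room for a finger on each side of the bar; under the bar is bare bench, nearer the body the steel plate (18 mm high). Axes: z up, y along the bar, -x the pulling direction (away from the magnet), level.
- balance (a joint): How far the spring scale is drawn out, m: 0 at rest on its stop (zero line at the pointer), growing as the loop is pulled along -x of grip, end stop at 0.11. The spring pulls back with 5 mm per newton (200 N/m; 12 N at 60 mm), no force at 0; hardly any friction or damping, so it snaps back if let go when drawn out.
- cursor (a joint): Where the cursor is set on the scale, m from the zero line towards the hook: 0.045 to 0.080 (9 to 16 N). The pointer stands exactly under the cursor wire when balance equals this value. The cursor is two small grey blocks on the edges of the face plate, bridged by a thin steel wire; its top is 84 mm above the bench. Friction (6 N) holds it; it is not to be moved.
- pointer (a point): Middle of the pointer: a dark cross bar 28 mm long, 3 mm wide, just over the white slotted face plate, 78 mm above the bench. It is on the hook rod and stays put while the scale's body moves past it. Axes as grip. The face plate has a line every 5 mm (1 N), every fifth one long, from 0 at the loop end to 20 at the hook end.
- jig: Test stand: steel plate 340 x 140 mm, fixed at any pull. Its origin is on the bench, in line with the scale; axes as grip. The loop bar at rest is 175 mm from it along -x. The scale (flat aluminium body 200 x 46 x 22 mm, top 73 mm high) lies in two white saddles on the plate; its hook holds a steel test piece on a 25 mm thick, 200 mm long magnet bar at the +x end.
- cursor_line (a point): Point of the cursor on the scale's centre line, level with the pointer (the wire is 6 mm higher). Axes as grip; it moves with the scale. The pointer is past the cursor when it lies on the +x side of this point.
- jar_big_mid (a point): Centre of a full honey jar, 88 mm across and 135 mm tall, brass-coloured lid; loose bystander.
- jar_mid_mid (a point): Centre of a full honey jar, 74 mm across and 110 mm tall; loose bystander.
- jar_small_mid (a point): Centre of a small empty glass jar, 62 mm across and 90 mm tall; loose bystander.
- jar_lid_mid (a point): Centre of a loose jar lid lying on the bench, 72 mm across and 13 mm thick; bystander.

How it is judged:
By the outcome, as a careful person would: the job done as asked, in the order asked, and still so for the second after the job is handed in, with the robot touching nothing.
It also fails if it takes over 48 s, if anything falls off the work surface, if the arm or the gripper's body presses on something with over 40 N, if the wrist force passes 120 N, or if a joint passes its speed limit or range.

## Working session

There is one attempt and no reset: what is moved stays moved. The work goes in short steps, Python scripts to look and compute and a shell command to move; the robot and the scene stay as the last step left them, time stands still between calls to the robot, and variables do not carry over. Pictures are saved under pics/ and viewed, about 8 in all and at most 12, crops included, and the job is handed in when it is done.

```bash
mkdir -p pics; cat > h.py <<'E'
import numpy as np, cv2
from scipy.spatial.transform import Rotation as R
from workcell import bot
def cam(name):
    m=bot.camera_model(name)
    if 'T' in m: T=np.array(m['T'])
    else:
        s=bot.sense(); A=np.eye(4); A[:3,:3]=R.from_rotvec(s['tool_rot']).as_matrix(); A[:3,3]=s['tool_pos']
        T=A@np.array(m['mount'])
    return m,T
def ray(m,T,px):
    d=np.array([(px[0]-m['cx'])/m['fx'],-(px[1]-m['cy'])/m['fy'],-1.0])
    return T[:3,3],T[:3,:3]@d
def atz(m,T,px,z):
    o,d=ray(m,T,px); return o+d*(z-o[2])/d[2]
def atd(m,T,px,dep):
    o,d=ray(m,T,px); return o+d*dep
def tri(rays):
    A=0;b=0
    for o,d in rays:
        d=d/np.linalg.norm(d);P=np.eye(3)-np.outer(d,d);A=A+P;b=b+P@o
    return np.linalg.solve(A,b)
E
python3 - <<'E'
from h import *
print(bot.sense())
ims=[]
for c in ['scene','side','wrist']:
    m,T=cam(c); print(c,{k:v for k,v in m.items() if k not in('T','mount')},T.round(3).tolist())
    im,d=bot.capture(c); cv2.imwrite(f'pics/{c}0.png',im[:,:,::-1]); ims.append(im)
    for th in ['grip','pointer','cursor_line','jig','jar_big_mid','jar_mid_mid','jar_small_mid','jar_lid_mid']:
        r=bot.spot_point(th,c)[:2]
        z={'grip':.062,'pointer':.078,'cursor_line':.078,'jig':0,'jar_big_mid':.0675,'jar_mid_mid':.055,'jar_small_mid':.045,'jar_lid_mid':.0065}[th]
        for q in r: print(th,np.round(q['location'],1),round(q['confidence'],2),atz(m,T,q['location'],z).round(3))
cv2.imwrite('pics/a.png',cv2.resize(np.hstack(ims[:2])[:,:,::-1],(800,300)))
E
```

```text
{'t': 0.0, 'joints': array([-8.53981045e-02,  1.31132533e-01,  1.48926713e+00, -5.66740460e-06,
        1.52298538e+00, -8.53815275e-02]), 'qd': array([ 0.0004866 , -0.00028059, -0.00076112,  0.00217664, -0.00267823,
       -0.00026605]), 'joint_torque': array([-1.61290725e-03, -5.59853125e+01, -4.91755986e+01,  7.67333270e-02,
        3.59135563e-02, -2.97389461e-04]), 'tool_pos': array([5.99773705e-01, 4.17646527e-05, 4.03710918e-01]), 'tool_rot': array([-2.22049241e+00, -2.22045622e+00,  1.81980604e-03]), 'force': array([ 0.0552013 ,  0.36912803, -0.71396447]), 'wrist_torque': array([-0.03805122,  0.0164429 , -0.00417582]), 'finger_gap': 0.09297618768723735}
scene {'fx': 497.56072085740436, 'fy': 497.56072085740436, 'cx': 287.5095139432707, 'cy': 202.8960984296479} [[0.158, -0.845, 0.511, 0.985], [0.987, 0.141, -0.071, -0.162], [-0.012, 0.516, 0.857, 0.791], [0.0, 0.0, 0.0, 1.0]]
pointer [292.3 183.9] 0.88 [ 0.523 -0.088  0.078]
cursor_line [269.5 197.2] 0.43 [ 0.543 -0.131  0.078]
cursor_line [292.  184.7] 0.29 [ 0.525 -0.089  0.078]
jig [259.4 223.3] 0.8 [ 0.547 -0.153  0.   ]
j
[... 464 characters left out ...]
544 -0.146  0.   ]
jar_big_mid [356.8 196.5] 0.84 [ 0.709 -0.147  0.068]
jar_mid_mid [313.  179.1] 0.63 [ 0.669 -0.049  0.055]
jar_small_mid [283.2 324.1] 0.8 [ 0.459 -0.33   0.045]
jar_lid_mid [238.6 292.3] 0.97 [ 0.433 -0.211  0.006]
wrist {'fx': 359.07982402988654, 'fy': 359.07982402988654, 'cx': 280.0905226469499, 'cy': 210.64890558883786} [[1.0, -0.001, -0.0, 0.599], [0.001, 0.958, 0.285, 0.079], [-0.0, -0.285, 0.958, 0.385], [0.0, 0.0, 0.0, 1.0]]
grip [157.6 174.9] 0.61 [0.488 0.016 0.062]
pointer [196.6 285.1] 0.65 [ 0.52  -0.087  0.078]
pointer [233.8 302. ] 0.25 [ 0.555 -0.105  0.078]
cursor_line [221.2 326.9] 0.94 [ 0.541 -0.132  0.078]
jig [233.  298.2] 0.96 [ 0.543 -0.146  0.   ]
```

View pics/scene0.png

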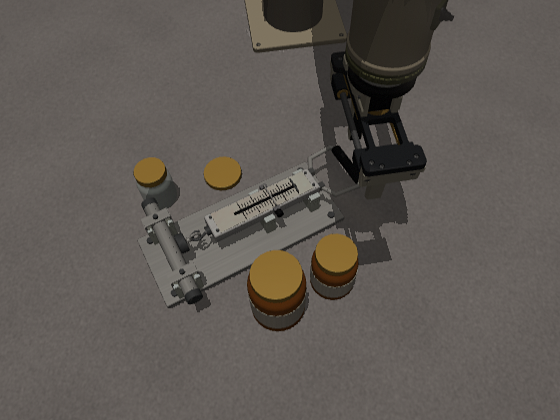

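View pics/wrist0.png

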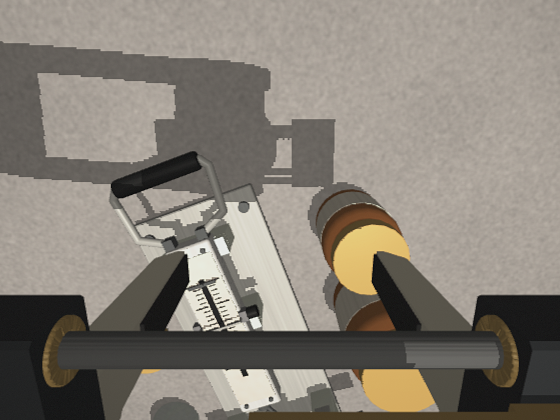

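The scene view shows the scale lying diagonally on its plate. Its loop bar is near wrist pixel (157,175), the pointer near (200,285) and the cursor near (221,327). The jars stand at world x ≥ 0.67, clear of the loop. The pull direction is about (-0.33, 0.945). Next I turn the tool to line up with the scale and take a closer look over the face.

```bash
python3 -m crank '[[[-0.03,-0.03,0.01],10,1],[[-0.06,-0.055,0.02],20,1],[[-0.09,-0.085,0.03],30,1],[[-0.126,-0.117,0.04],40,0.6],[[-0.126,-0.117,0.04],50,0.6],[[-0.126,-0.117,0.04],60,0.6],[[-0.126,-0.117,0.04],71,0.6],[[-0.126,-0.117,0.04],71,0.6],[[-0.126,-0.117,0.04],71,0.6],[[-0.126,-0.117,0.04],71,0.6]]' 30
cat > look.py <<'E'
from h import *
import sys
tag=sys.argv[1]
for c in sys.argv[2:]:
    m,T=cam(c); im,d=bot.capture(c); cv2.imwrite(f'pics/{c}{tag}.png',im[:,:,::-1])
    np.savez(f'pics/{c}{tag}.npz',T=T,d=d)
    for th,z in [('grip',.062),('pointer',.078),('cursor_line',.078),('jig',0)]:
        for q in bot.spot_point(th,c)[:2]:
            l=q['location']; print(c,th,np.round(l,1),round(q['confidence'],2),atz(m,T,l,z).round(4),'depth',atd(m,T,l,d[int(l[1]),int(l[0])]).round(4))
E
python3 look.py 1 wrist
```

```text
t: 2.6
tool_pos: [0.483, -0.1259, 0.3647]
tool_rot: [3.098, 0.523, -0.0]
force: [0.2, 0.4, 0.1]
finger_gap: 0.0556
wrist grip [108.5 143. ] 0.59 [0.4859 0.0156 0.062 ] depth [0.4878 0.0124 0.0698]
wrist pointer [246.3 140.9] 0.69 [ 0.5246 -0.0861  0.078 ] depth [ 0.5248 -0.0861  0.0795]
wrist cursor_line [313.3 143.1] 0.85 [ 0.5393 -0.133   0.078 ] depth [ 0.539  -0.1334  0.0741]
wrist jig [321.  131.2] 0.87 [ 0.5467 -0.1453  0.    ] depth [ 0.549  -0.1359  0.0725]
```

View pics/wrist1.png

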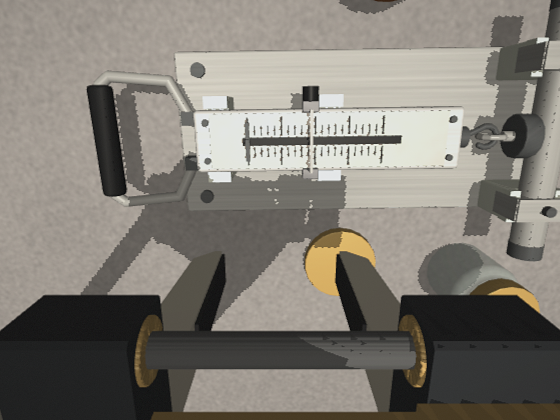

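The image shows the bar at (108,143), the pointer at (246,141) and the cursor wire at about x=311. I'll rectify the face plate to read the scale.

```bash
python3 - <<'E'
from h import *
im=cv2.imread('pics/wrist1.png'); m=bot.camera_model('wrist'); T=np.load('pics/wrist1.npz')['T']
P=np.array([.523,-.088]); u=np.array([.328,-.945]); u/=np.linalg.norm(u); v=np.array([-u[1],u[0]])
# metric map at z=.0775 : 6px/mm, s from -12..118 mm, w +-28
def proj(s,w,z):
    p=np.append(P+u*s+v*w,z); c=np.linalg.inv(T)@np.append(p,1); return [m['cx']+m['fx']*c[0]/-c[2], m['cy']-m['fy']*c[1]/-c[2]]
src=np.float32([proj(s,w,.076) for s,w in [(-.012,.028),(.118,.028),(.118,-.028),(-.012,-.028)]])
H=cv2.getPerspectiveTransform(src,np.float32([[0,0],[780,0],[780,336],[0,336]]))
cv2.imwrite('pics/face.png',cv2.warpPerspective(im,H,(780,336),flags=cv2.INTER_CUBIC))
E
```

```text
(no output)
```

View pics/face.png

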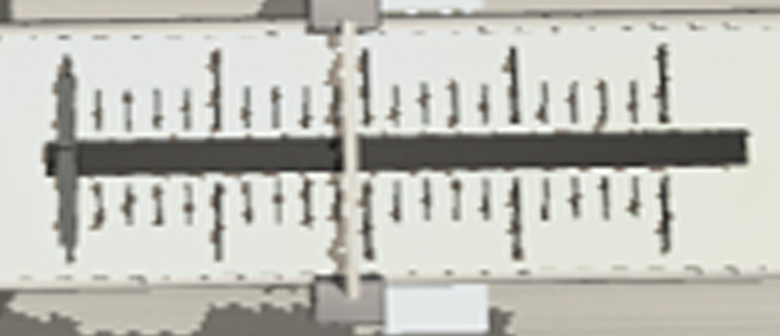

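Reading the face, 0 is at 67 px, 5 at 216, 10 at 366 and 20 at 664. The wire is at about 350, and 46.5 mm after allowing for parallax. One closer look from straight above the wire will sharpen that.

```bash
python3 -m crank '[[[0,0.012,0.03],0,0.6],[[0,0.0225,0.06],0,0.6],[[0,0.0225,0.06],0,0.6],[[0,0.0225,0.06],0,0.6],[[0,0.0225,0.06],0,0.6]]'
python3 look.py 2 wrist
python3 - <<'E'
from h import *
im=cv2.imread('pics/wrist2.png'); z=np.load('pics/wrist2.npz'); T=z['T']; m=bot.camera_model('wrist')
P=np.array([.523,-.088]); u=np.array([.328,-.945]); u/=np.linalg.norm(u); v=np.array([-u[1],u[0]])
def proj(s,w,z):
    p=np.append(P+u*s+v*w,z); c=np.linalg.inv(T)@np.append(p,1); return [m['cx']+m['fx']*c[0]/-c[2], m['cy']-m['fy']*c[1]/-c[2]]
src=np.float32([proj(s,w,.0755) for s,w in [(-.012,.028),(.068,.028),(.068,-.028),(-.012,-.028)]])
H=cv2.getPerspectiveTransform(src,np.float32([[0,0],[800,0],[800,560],[0,560]]))
cv2.imwrite('pics/face2.png',cv2.warpPerspective(im,H,(800,560),flags=cv2.INTER_CUBIC))
print('cam s', (T[:2,3]-P)@u, T[2,3])
E
```

```text
t: 3.48
tool_pos: [0.4909, -0.1472, 0.3064]
tool_rot: [3.097, 0.519, 0.003]
force: [0.8, 0.3, 0.5]
finger_gap: 0.056
wrist grip [ 31.8 152. ] 0.59 [0.4883 0.014  0.062 ] depth [0.4903 0.0105 0.0678]
wrist pointer [195.1 152.4] 0.94 [ 0.5243 -0.0848  0.078 ] depth [ 0.5237 -0.0842  0.0747]
wrist pointer [319.6 290.9] 0.45 [ 0.4643 -0.1847  0.078 ] depth [ 0.433  -0.204   0.0136]
wrist jig [298.6 135.6] 0.86 [ 0.5481 -0.144   0.    ] depth [ 0.5526 -0.1384  0.074 ]
cam s 0.04632161084519296 0.2865876572847591
```

View pics/face2.png

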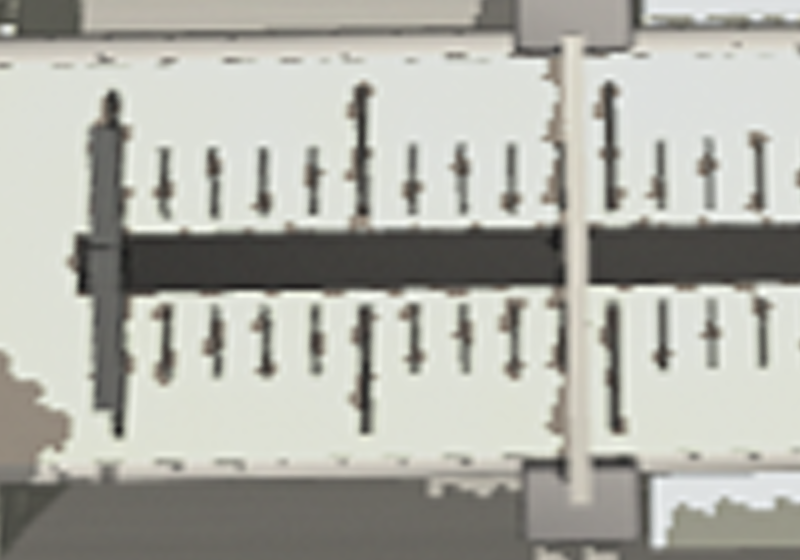

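The tick at 0 is at 114 px, 5 at 363 and 10 at 612, with the wire at 576 and the camera right above it. That puts the cursor at 46.4 mm, about 9.3 N. The pull axis is about 110° and the bar is at about (0.4875, 0.015). I'll move above the bar and check.

```bash
python3 -m crank '[[[0.01,-0.03,0],-1,0.6],[[0.025,-0.08,0],-1,0.6],[[0.04,-0.13,0],-1,0.6],[[0.05,-0.1545,0],-1,0.6],[[0.05,-0.1545,0],-1,0.6],[[0.05,-0.1545,0.02],-1,0.6],[[0.05,-0.1545,0.02],-1,0.6],[[0.05,-0.1545,0.02],-1,0.6]]'
python3 look.py 3 wrist scene side
python3 - <<'E'
from h import *
# bar from depth: dark pixels in wrist picture above finger rods
im=cv2.imread('pics/wrist3.png'); z=np.load('pics/wrist3.npz'); T=z['T'];d=z['d']; m=bot.camera_model('wrist')
rr=bot.silhouettes('grip','side')
print([(q['confidence'],q['location']) for q in rr][:3])
# triangulate
px={'0':(157.6,174.9),'1':(108.5,143),'2':(31.8,152)}
rs=[ray(m,np.load(f'pics/wrist{k}.npz')['T'],px[k]) for k in '12']
print('tri',tri(rs))
a=[cv2.imread(f'pics/{c}3.png') for c in('wrist',)]
E
```

```text
t: 4.72
tool_pos: [0.4874, 0.0144, 0.2852]
tool_rot: [3.094, 0.544, 0.0]
force: [0.2, -0.4, 0.5]
finger_gap: 0.056
wrist grip [276.6 239.1] 0.7 [0.4871 0.0157 0.062 ] depth [0.49   0.0166 0.0699]
wrist pointer [467.3 249.2] 0.91 [ 0.5239 -0.0851  0.078 ] depth [ 0.5237 -0.0857  0.0772]
wrist pointer [276.6 241.3] 0.75 [0.4917 0.0172 0.078 ] depth [0.4892 0.0164 0.0713]
wrist cursor_line [555.1 251.9] 0.56 [ 0.5393 -0.1323  0.078 ] depth [ 0.5389 -0.1355  0.0746]
wrist jig [501.3 210. ] 0.61 [ 0.5461 -0.1464  0.    ] depth [ 0.5503 -0.0952  0.0726]
scene grip [346.9 162.5] 0.68 [0.4838 0.0174 0.062 ] depth [0.4889 0.0155 0.0695]
scene grip [260.1 223.6] 0.66 [ 0.5822 -0.1527  0.062 ] depth [ 0.5611 -0.1522  0.0238]
scene pointer [293.8 184.7] 0.64 [ 0.5253 -0.0862  0.078 ] depth [ 0.5271 -0.0865  0.0808]
scene cursor_line [269.6 196.8] 0.71 [ 0.5425 -0.1304  0.078 ] depth [ 0.5407 -0.1303  0.0751]
scene jig [260.9 225.8] 0.58 [ 0.5527 -0.1511  0.    ] depth [ 0.5616 -0.1513  0.0164]
side grip [217.1 183.5] 0.76 [0.4883 0.0188 0.062 ] depth [0.4859 0.0111 0.0684]
side pointer [256.7 203.4] 0.56 [ 0.5261 -0.0891  0.078 ] depth [ 0.5265 -0.0883  0.0773]
side jig [283.  249.4] 0.73 [ 0.5498 -0.1491 -0.    ] depth [ 0.5429 -0.1629  0.016 ]
[(0.93, [277.2, 222.1])]
tri [0.48373083 0.02050016 0.05082164]
```

View pics/wrist3.png

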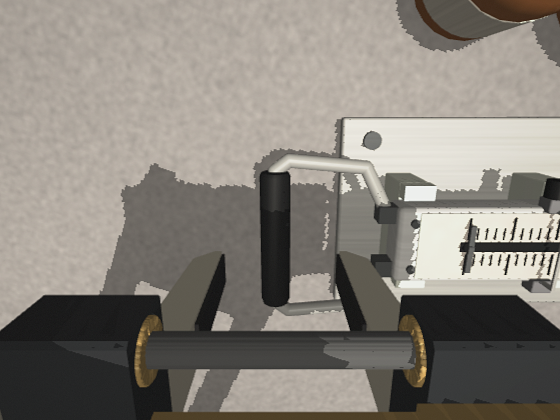

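The bar stands at (276,239), midway between the fingers at columns of about 223 and 337, and depth puts its top at 0.070 m. I'll descend and close.

```bash
python3 -m crank '[[[0,-0.001,0.02],0,0.6],[[0,-0.001,0.04],0,0.6],[[0,-0.001,0.056],0,0.6],[[0,-0.001,0.056],0,0.6],[[0,-0.001,0.056],0,0.4],[[0,-0.001,0.056],0,0.3],[[0,-0.001,0.056],0,0.2],[[0,-0.001,0.056],0,0.1],[[0,-0.001,0.056],0,0.1],[[0,-0.001,0.056],0,0.1],[[0,-0.001,0.056],0,0.1]]' 25
python3 look.py 4 wrist
```

```text
t: 6.9
tool_pos: [0.4868, 0.017, 0.229]
tool_rot: [-3.092, -0.545, 0.0]
force: [-2.3, 6.5, 3.5]
finger_gap: 0.0172
wrist grip [278.9 280. ] 0.64 [0.4886 0.0178 0.062 ] depth [0.4932 0.0194 0.0712]
wrist pointer [545.6 301.9] 0.62 [ 0.5249 -0.0858  0.078 ] depth [ 0.5248 -0.0859  0.0778]
wrist cursor_line [542.2 301.4] 0.36 [ 0.5246 -0.0843  0.078 ] depth [ 0.5243 -0.0852  0.0771]
```

The bar is gripped. It pressed lightly on the stop, with about 7 N and 1.7 mm of arm give, so the rest position is TCP (0.4868, 0.0170). I'll pull smoothly to just short of the cursor.

```bash
python3 -m crank '[[[0,-0.002,0],0,0.1],[[0,-0.005,0],0,0.1],[[0,-0.008,0],0,0.1],[[0,-0.011,0],0,0.1],[[0,-0.014,0],0,0.1],[[0,-0.017,0],0,0.1],[[0,-0.02,0],0,0.1],[[0,-0.023,0],0,0.1],[[0,-0.026,0],0,0.1],[[0,-0.029,0],0,0.1],[[0,-0.032,0],0,0.1],[[0,-0.035,0],0,0.1],[[0,-0.038,0],0,0.1],[[0,-0.040,0],0,0.1],[[0,-0.042,0],0,0.1],[[0,-0.043,0],0,0.1],[[0,-0.044,0],0,0.1],[[0,-0.044,0],0,0.1],[[0,-0.044,0],0,0.1]]'
cat > st.py <<'E'
from h import *
s=bot.sense(); p=np.array([-.342,.940]); n=np.array([.94,.342])
d=s['tool_pos'][:2]-np.array([.4868,.0170]); print('t',s['t'],'pull mm',1e3*d@p,'side',1e3*d@n,'F along',s['force'][:2]@p,s['force'],'gap',s['finger_gap'])
E
python3 st.py; python3 look.py 5 wrist scene
```

```text
t: 9.52
tool_pos: [0.4722, 0.057, 0.229]
tool_rot: [3.093, 0.545, 0.001]
force: [2.6, -8.5, 2.9]
finger_gap: 0.0175
t 9.525 pull mm 42.56167803755375 side -0.022011863854913164 F along -8.902647743856642 [ 2.6499836  -8.50675889  2.92709406] gap 0.017473073926275718
wrist grip [282.1 283.7] 0.65 [0.4731 0.0552 0.062 ] depth [0.4783 0.0572 0.0725]
scene grip [366.3 155.7] 0.93 [0.4748 0.0553 0.062 ] depth [0.4798 0.0532 0.0691]
scene pointer [294.  183.9] 0.77 [ 0.5237 -0.0856  0.078 ] depth [ 0.524  -0.0856  0.0785]
scene cursor_line [290.  190.8] 0.63 [ 0.5364 -0.0946  0.078 ] depth [ 0.5356 -0.0945  0.0768]
scene jig [262.2 224.5] 0.62 [ 0.5504 -0.1484 -0.    ] depth [ 0.5639 -0.1488  0.0246]
```

```bash
cat > rect.py <<'E'
from h import *
import sys
tag=sys.argv[1]; out=[]
P=np.array([.5240,-.0857]); u=np.array([.342,-.940]); v=np.array([-u[1],u[0]])
for c in ['scene','side']:
    m,T=cam(c); im,d=bot.capture(c); im=im[:,:,::-1]
    def proj(s,w,z):
        p=np.append(P+u*s+v*w,z); q=np.linalg.inv(T)@np.append(p,1); return [m['cx']+m['fx']*q[0]/-q[2], m['cy']-m['fy']*q[1]/-q[2]]
    src=np.float32([proj(s,w,.0755) for s,w in [(-.05,.03),(.05,.03),(.05,-.03),(-.05,-.03)]])
    H=cv2.getPerspectiveTransform(src,np.float32([[0,0],[800,0],[800,300],[0,300]]))
    out.append(cv2.warpPerspective(im,H,(800,300),flags=cv2.INTER_CUBIC))
    h=lambda z:(H@np.append(proj(0,0,z),1)); f=lambda q:(q/q[2])[:2].round(1)
    print(c,'z .078 at',f(h(.078)),'z .084 at',f(h(.084)))
cv2.imwrite(f'pics/rect{tag}.png',np.vstack(out))
E
python3 rect.py 5; python3 st.py
```

```text
scene z .078 at [393.6 157.1] z .084 at [378.  174.4]
side z .078 at [382.9 140.3] z .084 at [341.4 116.6]
t 10.125 pull mm 42.56262317881496 side -0.05226677882880313 F along -7.9317143590379855 [ 2.49774262 -7.52924083  3.20146767] gap 0.016929392668062773
```

View pics/rect5.png

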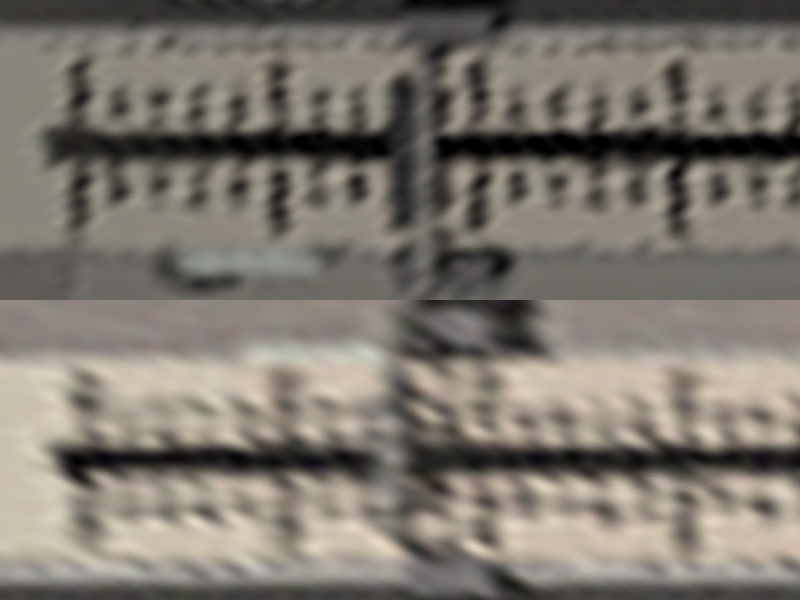

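Scene rectified (8 px/mm): the pointer is at 403 and the wire at 426, which with a parallax of +15.6 px leaves 4–5 mm to go. The TCP says 3.8 mm, so I'll ease on 4 mm and check.

```bash
python3 -m crank '[[[0,-0.001,0],0,0.1],[[0,-0.002,0],0,0.1],[[0,-0.003,0],0,0.1],[[0,-0.0035,0],0,0.1],[[0,-0.004,0],0,0.1],[[0,-0.004,0],0,0.1],[[0,-0.004,0],0,0.1]]'
python3 st.py;python3 rect.py 6; python3 st.py
```

```text
t: 11.0
tool_pos: [0.4709, 0.0606, 0.229]
tool_rot: [3.092, 0.545, 0.001]
force: [2.3, -8.3, 4.0]
finger_gap: 0.0173
t 11.0 pull mm 46.47811349706455 side -0.055038201525148954 F along -8.607800736774992 [ 2.27487837 -8.32956631  4.04215053] gap 0.017292642959235677
scene z .078 at [393.6 157.1] z .084 at [378.  174.4]
side z .078 at [382.9 140.3] z .084 at [341.4 116.6]
t 11.1 pull mm 46.46367510490838 side -0.06189356645362033 F along -8.917841404835935 [ 3.6855289  -8.14616013  3.81426121] gap 0.017555215481179037
```

View pics/rect6.png

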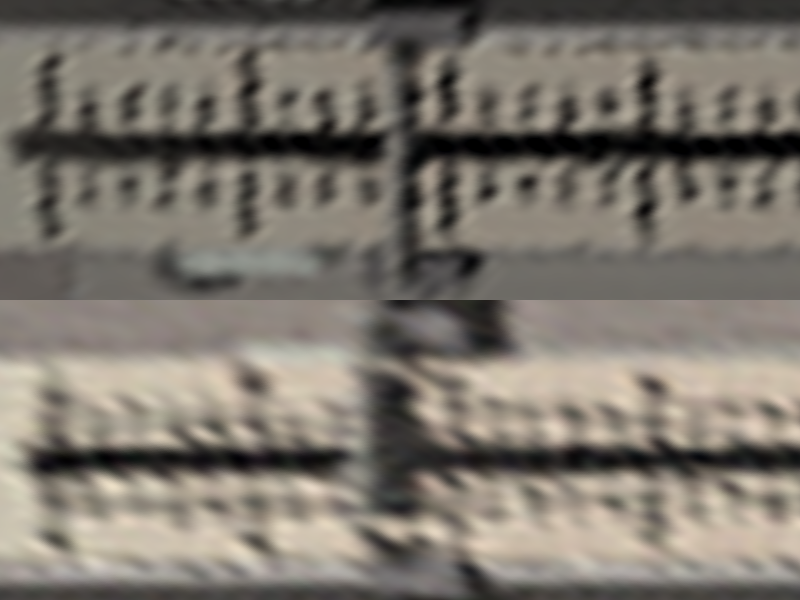

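The pointer and wire now nearly coincide, both near x≈400, though vision suggests the pull may be about 1 mm short. I'll measure the true body displacement by template-matching the face at rest against now.

```bash
cat > shift.py <<'E'
from h import *
P=np.array([.5240,-.0857]); u=np.array([.342,-.940]); v=np.array([-u[1],u[0]])
def rect(c,im):
    m,T=cam(c)
    def proj(s,w):
        p=np.append(P+u*s+v*w,.0755); q=np.linalg.inv(T)@np.append(p,1); return [m['cx']+m['fx']*q[0]/-q[2], m['cy']-m['fy']*q[1]/-q[2]]
    H=cv2.getPerspectiveTransform(np.float32([proj(*a) for a in [(-.06,.03),(.14,.03),(.14,-.03),(-.06,-.03)]]),np.float32([[0,0],[1600,0],[1600,480],[0,480]]))
    return cv2.warpPerspective(im,H,(1600,480),flags=cv2.INTER_CUBIC)
for c in ['scene','side']:
    a=rect(c,cv2.imread(f'pics/{c}3.png')); b=rect(c,np.ascontiguousarray(bot.capture(c)[0][:,:,::-1]))
    for s0,s1 in [(.055,.11),(.04,.11),(.006,.035)]:   # ticks 11-20 + cursor, etc; 8 px/mm
        t=a[100:380,int((s0+.06)*8000):int((s1+.06)*8000)]
        r=cv2.matchTemplate(b,t,cv2.TM_CCOEFF_NORMED); r=r[70:131]
        _,mx,_,l=cv2.minMaxLoc(r); print(c,s0,'shift mm',(int((s0+.06)*8000)-l[0])/8,'dy',l[1]-30,round(mx,2))
E
python3 shift.py; python3 st.py
```

```text
scene 0.055 shift mm 45.5 dy -1 0.93
scene 0.04 shift mm 45.5 dy 0 0.92
scene 0.006 shift mm -4.25 dy 0 0.94
side 0.055 shift mm 45.5 dy 0 0.93
side 0.04 shift mm 45.5 dy -1 0.82
side 0.006 shift mm 45.5 dy 0 0.92
t 11.2 pull mm 46.44618383701819 side -0.04453239091854803 F along -9.012801874810902 [ 2.49356916 -8.68085236  3.31707023] gap 0.017483402026105346
```

Both cameras agree that balance is 45.5 mm against a cursor at 46.4 mm. I'll add 0.9 mm and hold.

```bash
python3 -m crank '[[[0,-0.0004,0],0,0.1],[[0,-0.0009,0],0,0.1],[[0,-0.0009,0],0,0.1],[[0,-0.0009,0],0,0.1],[[0,-0.0009,0],0,0.1],[[0,-0.0009,0],0,0.1],[[0,-0.0009,0],0,0.1],[[0,-0.0009,0],0,0.1],[[0,-0.0009,0],0,0.1],[[0,-0.0009,0],0,0.1],[[0,-0.0009,0],0,0.1],[[0,-0.0009,0],0,0.1],[[0,-0.0009,0],0,0.1],[[0,-0.0009,0],0,0.1]]'
python3 shift.py; python3 st.py
```

```text
t: 12.95
tool_pos: [0.4706, 0.0614, 0.229]
tool_rot: [3.092, 0.545, 0.001]
force: [3.5, -8.6, 3.6]
finger_gap: 0.0171
scene 0.055 shift mm 46.375 dy 0 0.93
scene 0.04 shift mm 46.375 dy 0 0.91
scene 0.006 shift mm -3.5 dy 0 0.93
side 0.055 shift mm 46.25 dy 1 0.93
side 0.04 shift mm 46.25 dy 0 0.83
side 0.006 shift mm -3.5 dy 2 0.93
t 13.05 pull mm 47.32672858491046 side -0.048108653069346946 F along -8.109319691269254 [ 2.34872394 -7.77240011  2.4072997 ] gap 0.01755603171895492
```

The scale was held at 46.3 mm for about 1.5 s, and both cameras agree. Now I ease it back.

```bash
python3 -m crank '[[[0,0.001,0],0,0.1],[[0,0.003,0],0,0.1],[[0,0.006,0],0,0.1],[[0,0.009,0],0,0.1],[[0,0.012,0],0,0.1],[[0,0.015,0],0,0.1],[[0,0.018,0],0,0.1],[[0,0.021,0],0,0.1],[[0,0.024,0],0,0.1],[[0,0.027,0],0,0.1],[[0,0.030,0],0,0.1],[[0,0.033,0],0,0.1],[[0,0.036,0],0,0.1],[[0,0.039,0],0,0.1],[[0,0.041,0],0,0.1],[[0,0.043,0],0,0.1],[[0,0.0445,0],0,0.1],[[0,0.046,0],0,0.1],[[0,0.047,0],0,0.1],[[0,0.0475,0],0,0.1]]'
python3 shift.py; python3 st.py
```

```text
t: 15.55
tool_pos: [0.4865, 0.0179, 0.2289]
tool_rot: [-3.093, -0.545, -0.0]
force: [-0.9, -0.2, 7.4]
finger_gap: 0.0172
scene 0.055 shift mm 0.625 dy 1 0.95
scene 0.04 shift mm 0.625 dy 1 0.94
scene 0.006 shift mm 0.75 dy 1 0.93
side 0.055 shift mm 0.625 dy 0 0.92
side 0.04 shift mm 0.625 dy 0 0.9
side 0.006 shift mm -49.0 dy -1 0.91
t 15.65 pull mm 0.9424526328224132 side -0.016119217191168562 F along -0.11725021836596156 [-0.13644216 -0.174376    6.78002889] gap 0.01768011977543201
```

There is 0.6 mm left. I'll ease 1 mm onto the stop, open, then rise straight up.

```bash
python3 -m crank '[[[0,0.0005,0],0,0.1],[[0,0.001,0],0,0.1],[[0,0.001,0],0,0.1],[[0,0.001,0],0,0.1],[[0,0.001,0],0,0.3],[[0,0.001,0],0,0.45],[[0,0.001,0],0,0.6],[[0,0.001,0],0,0.6],[[0,0.001,0],0,0.6],[[0,0.001,0],0,0.6],[[0,0.001,-0.02],0,0.6],[[0,0.001,-0.05],0,0.6],[[0,0.001,-0.09],0,0.6],[[0,0.001,-0.14],0,0.6],[[0,0.001,-0.14],0,0.6],[[0,0.001,-0.14],0,0.6],[[0,0.001,-0.14],0,0.6]]'
python3 shift.py; python3 st.py; python3 look.py 9 scene wrist
```

```text
t: 17.77
tool_pos: [0.4863, 0.0165, 0.367]
tool_rot: [-3.093, -0.545, 0.004]
force: [0.0, 0.7, 0.3]
finger_gap: 0.0558
scene 0.055 shift mm 0.0 dy 0 1.0
scene 0.04 shift mm 0.0 dy 0 1.0
scene 0.006 shift mm 0.0 dy 0 1.0
side 0.055 shift mm 0.0 dy 0 1.0
side 0.04 shift mm 0.0 dy 0 1.0
side 0.006 shift mm 0.0 dy 0 1.0
t 17.875 pull mm -0.38970304970559194 side -0.5533666430280142 F along -0.9179741351044246 [ 0.23266802 -0.89191667  0.37211563] gap 0.056112294043905726
scene grip [348.5 165.4] 0.83 [0.4905 0.0188 0.062 ] depth [0.4964 0.0166 0.0708]
scene pointer [293.  185.3] 0.89 [ 0.5262 -0.0877  0.078 ] depth [ 0.5263 -0.0877  0.0782]
scene pointer [270.5 201.4] 0.55 [ 0.5518 -0.1302  0.078 ] depth [ 0.5501 -0.1301  0.0752]
scene cursor_line [220.8 172.2] 0.61 [ 0.4786 -0.2073  0.078 ] depth [ 0.435  -0.2112  0.0165]
scene jig [260.9 224.3] 0.66 [ 0.5496 -0.1507  0.    ] depth [ 0.5608 -0.151   0.0203]
wrist grip [280.3 206.2] 0.68 [0.4841 0.0146 0.062 ] depth [0.4865 0.0154 0.0708]
wrist cursor_line [482.2 208.8] 0.6 [ 0.5408 -0.1333  0.078 ] depth [ 0.5412 -0.1294  0.0839]
wrist cursor_line [454.3 184.5] 0.4 [ 0.5506 -0.1035  0.078 ] depth [ 0.5504 -0.1063  0.0729]
wrist jig [454.4 185.9] 0.71 [ 0.5464 -0.1465  0.    ] depth [ 0.5495 -0.1069  0.0729]
```

View pics/wrist9.png

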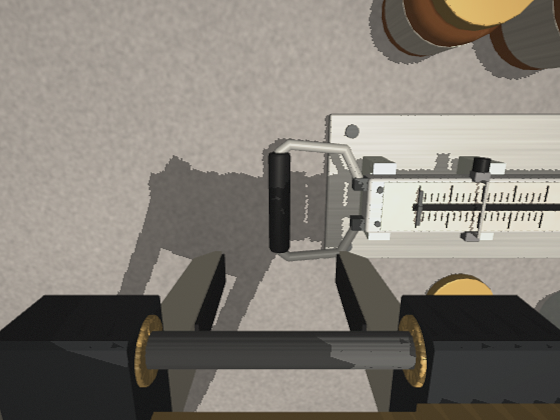

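The bar is free at (280,206), the pointer is back on zero at (418,207), and the cursor is unmoved at (482,208). The jars and lid are in place.

```bash
python3 -c "
from workcell import bot
print(bot.sign_off())"
```

```text
the job is handed in; nothing more can be done
None
```

I did the pull test and handed the job in at about 18 s on the robot's clock. The scale was drawn out to the cursor, held there, eased back to zero and released.

- **Cursor:** I read it at 46.4 mm (about 9.3 N) from straight above the wire.
- **Pull and hold:** I pulled by the loop bar to 46.3 mm, measured as body shift in the scene and side cameras, and held it there for about 1.5 s. In every reading the pull stayed at or below the cursor.
- **Return:** I eased it back over about 2.5 s, pressed it gently onto the stop, then opened the gripper and lifted straight up.
- **Last checks:** Both cameras showed 0.0 mm of shift from the rest picture, including the area around the cursor. The final wrist picture shows the pointer on zero and the gripper clear. The jars and lid in view looked undisturbed, though I did not measure them again.
- **Disagreements:**
  - The arm's own position read about 1 mm more than the cameras, probably the bar shifting between the pads, so I used the cameras.
  - The wrist force read about 8–9 N, slightly under the expected 9.3 N but within its noise.
  - A few image matches jumped by one tick group; I ignored those.
  - My two-view bar height came out at 51 mm and was poor. I used the depth picture instead, which put the bar top at 70–71 mm and agrees with your 62 mm for its centre.

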